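Slide the pot into the third place of the rack

TASK

Run a fingertip along the rack's top rail from its tall end, over the first gap, then the second, to the third, and stop there without touching the rail further on; count every gap between dividers, filled or empty. Then push the little pot that stands in front of the rack into that third gap until it stands against the back bar, sliding it upright along the counter without picking it up. Leave the jars in the rack and everything else where they are.

Things in the scene. Friction and masses are not known exactly. Their poses are not given: they have to be found in the camera images.
- rack: Fixed wooden stall rack: seven upright dividers (8 mm thick, 58 mm deep, 54 mm tall) form a row of six gaps 60 mm wide, 68 mm centre to centre, open above and towards the robot, no floor. Origin: counter height, middle of the line of divider noses. x points into the gaps (away from the robot), y along the row to the robot's left. Gap centres: y = +170, +102, +34, -34, -102, -170 mm
- back_bar (a point): The rack's back stop: a bar along the back of all gaps, 8 to 26 mm above the counter. This point: middle of the bar's near face, 42 mm inside the noses, 17 mm above the counter
- tall_end: Tall end board of the rack: round-topped with a dark spot, 12 mm thick, 111 mm tall, 66 mm deep, fixed. It stands at either the left or the right end of the rack; gaps are counted from it. Origin: middle of its thickness at counter height, level with the noses, at y = +214 or -214 mm of the rack; axes as the rack
- low_end: Low square end board at the other end of the rack, 12 mm thick, 66 mm tall, 66 mm deep; origin and axes as the tall end
- rail_1: Top rail's middle 40 mm over the gap number 1 from the rack's +y (robot's left) end, whichever end is tall: 16 mm deep, flat top 66 mm above the counter; fixed. Origin: middle of its top face (rack x = 50 mm, y = +170 mm)
- rail_2: Top rail's middle 40 mm over the gap number 2 from the rack's +y (robot's left) end, whichever end is tall: 16 mm deep, flat top 66 mm above the counter; fixed. Origin: middle of its top face (rack x = 50 mm, y = +102 mm)
- rail_3: Top rail's middle 40 mm over the gap number 3 from the rack's +y (robot's left) end, whichever end is tall: 16 mm deep, flat top 66 mm above the counter; fixed. Origin: middle of its top face (rack x = 50 mm, y = +34 mm)
- rail_4: Top rail's middle 40 mm over the gap number 4 from the rack's +y (robot's left) end, whichever end is tall: 16 mm deep, flat top 66 mm above the counter; fixed. Origin: middle of its top face (rack x = 50 mm, y = -34 mm)
- rail_5: Top rail's middle 40 mm over the gap number 5 from the rack's +y (robot's left) end, whichever end is tall: 16 mm deep, flat top 66 mm above the counter; fixed. Origin: middle of its top face (rack x = 50 mm, y = -102 mm)
- rail_6: Top rail's middle 40 mm over the gap number 6 from the rack's +y (robot's left) end, whichever end is tall: 16 mm deep, flat top 66 mm above the counter; fixed. Origin: middle of its top face (rack x = 50 mm, y = -170 mm)
- pot: The little cream glazed pot with a brown shoulder, standing on the open counter in front of the rack: round, 54 mm tall, 50 mm across at its widest (10 to 20 mm up), foot 44 mm across, narrow neck, flared lip; 0.11 to 0.22 kg, slides upright on its foot when pushed low. Origin: centre of its foot. Against the back bar its origin is at rack x = 17 mm
- jar_a: small dark jar, 48 mm across, 52 mm tall, loose, standing in the first, second or fifth gap from the rack's +y end; leave alone. Origin: centre of its foot
- jar_b: small grey-green jar, 48 mm across, 48 mm tall, wide mouth, loose, standing in the first, second or fifth gap from the rack's +y end; leave alone. Origin: centre of its foot
- jar_c: small dusky pink cup-shaped jar, 48 mm across, 50 mm tall, loose, standing in the first, second or fifth gap from the rack's +y end; leave alone. Origin: centre of its foot
- bell: Chrome counter bell on a black base, 80 mm across, 60 mm tall, left of the work; leave alone. Origin: centre of its underside
- spray: Green spray bottle with white trigger head, 62 mm across, 170 mm tall, nozzle reaching 53 mm from its axis, right of the work; leave alone. Origin: centre of its underside
- brush: Flat brush lying on the counter to the right, 200 mm long, 42 mm wide, 20 mm thick; leave alone. Origin: middle of its length, on the counter
- tape: Roll of brown packing tape lying flat, 88 mm across, 45 mm tall, to the left; leave alone. Origin: centre of its underside
Mind the look-alikes: they are no part of the job. What is shaped like the pot but blue, red or yellow is not meant.

How it is judged:
By the outcome, as a careful person would: the job done as asked, in the order asked, and still so for the second after the job is handed in, with the robot touching nothing.
It also fails if it takes over 64 s, if anything falls off the work surface, if the arm or the gripper's body presses on something with over 40 N, if the wrist force passes 120 N, or if a joint passes its speed limit or range.

ROBOT

A 6-joint arm with a two-finger parallel gripper is mounted at the origin on the work surface. World frame = base frame: x ahead of the robot, y to its left, z up, the work surface at z = 0. Lengths are in m, angles in rad, forces in N, time in s.
With the tool pointing down it reaches from about 0.325 to 0.9 m from the base axis. Payload 6.1 kg.
Tool frame: the origin (TCP) lies on the centre line of the jaws, within the pads' length; the fingertips stand 25 mm ahead of it and the grasp point (between the pads) lies 6 mm ahead of it (tips_ahead is the distance from the TCP to the fingertips, in m); z points along the fingers, y is the direction in which the jaws open and shut (so a half turn about z gives the same grasp; the last joint's range is limited). The gripper opens to 87 mm and grips with 3 to 60 N. Pads are 19 mm wide; open, the fingers measure 117 mm over their backs; the gripper's body (75 mm by 190 mm) begins 51 mm behind the grasp point.
Start: joints at [-1.355, 0.22, 1.526, -0, 1.395, -0.126], TCP at [0.209, -0.589, 0.225] pointing down, gripper open.
Joint ranges: [-2.98, 2.98], [-0.91, 2.08], [0.09, 2.57], [-1.24, 4.39], [0.2, 2.65], [-2.68, 2.68]. Speed limits (rad/s): [2.57, 2.57, 3.01, 3.14, 3.14, 3.14].

INTERFACE

Orientations are given as a unit quaternion [x, y, z, w].
In Python, from cell import state, camera, close_job, tips_ahead gives the robot as it stands.
- The arm moves only by the shell command python3 -m creep 'ROWS'. ROWS is JSON, a list of rows, each a list of 7 numbers: the shift along the tool's x, y, z in m, then the turn, a rotation vector about the tool's x, y, z in rad, then the closure, from 0 (fully open) to 1 (shut). A call has exactly 5 rows; each row shifts and turns the commanded pose from where the row before left it, along the tool's axes as they then stand; what a row does not reach is not made up. A row lasts 1/10 s, in which the tool goes at most 50 mm and 8.59 degrees, less where a joint would pass 70% of its speed; a pose out of reach is approached as far as the arm can. A call with a gripper value outside its range is refused whole. The fingers move at their own pace and stop on an object; the grip force is fixed at half the most. Time passes only in rows, so rows that do not move let the fingers close, or fill a call up. It gives the time, the measured TCP pose, the force and the opening at its end, in the units of the state.
- state(): the state, without advancing time (a new reading comes with each control period).
- camera(name): name is "scene" or "top"; returns a dict with "pixels" (480x640x3 uint8, red, green, blue), "depth" (480x640 float32, m along the optical axis (not along the pixel's ray), 0 where there is no reading), "fov_y" (degrees; the focal length in pixels is half the picture's height over the tangent of half this angle, whatever the lens; pixels are square), "cx", "cy" (the principal point, pixels), "rvec" (rotation vector, rad) and "tvec" (3), from world to camera coordinates, as OpenCV has them. Camera axes: x right, y down, z forward; pixel columns grow to the right and rows downward; lengths in m; the calibration is good to about 2 mm. A picture is of the moment at which its call begins.
- close_job(): hands the job in, once; it reports no verdict.
The state is a dict: "t": time; "joints": joint angles; "dq": joint speeds; "effort": joint torques, N m; "tcp_pos": TCP position; "eef_rot": TCP orientation; "ft_force": force on the tool from outside, world axes, zero at the start; "torque": the same for the moment, N m; "finger_gap": finger opening in m.
Only numpy, scipy, OpenCV 4.12 (cv2) and the standard library are available. Lean on these libraries where they do the work, as an engineer would, in place of code of your own. Each camera call takes 0.05 s, during which the arm holds its last target.

## Working session

There is one attempt and no reset: what is moved stays moved. The work goes in short steps, Python scripts to look and compute and a shell command to move; the robot and the scene stay as the last step left them, time stands still between calls to the robot, and variables do not carry over. Pictures are saved under pics/ and viewed, and the job is handed in when it is done.

```bash
ls; mkdir -p pics; cat > h.py <<'E'
import numpy as np, cv2
from cell import state, camera
def snap(n,f):
    c=camera(n); cv2.imwrite(f,c['pixels'][:,:,::-1]); np.savez(f[:-4]+'.npz',**c); return c
def K(c):
    f=240/np.tan(np.radians(c['fov_y'])/2); return f
def ray(c,u,v,z):
    R=cv2.Rodrigues(np.array(c['rvec'],float))[0]; t=np.array(c['tvec'],float).ravel(); f=K(c)
    o=-R.T@t; d=R.T@np.array([(u-c['cx'])/f,(v-c['cy'])/f,1]); return o+d*(z-o[2])/d[2]
def cloud(c):
    R=cv2.Rodrigues(np.array(c['rvec'],float))[0]; t=np.array(c['tvec'],float).ravel(); f=K(c)
    v,u=np.mgrid[:480,:640]; D=c['depth']; P=np.stack([(u-c['cx'])/f*D,(v-c['cy'])/f*D,D],-1)
    return (P-t)@R
E
python3 - <<'E'
from h import *
for n in('scene','top'):
    c=snap(n,f'pics/{n}0.png'); print(n,c['fov_y'],c['cx'],c['cy'],c['rvec'],c['tvec'])
s=state(); print(s['t'],s['tcp_pos'],s['eef_rot'],s['finger_gap'],s['ft_force'])
E
```

```text
pics
scene 57.373592661303164 319.79780189674443 246.6486993457713 [ 1.86431625  1.6042577  -0.69111753] [-0.08618408 -0.30709399  1.42234051]
top 43.300824844809746 322.6134938815311 231.10058200876773 [ 2.17133687 -2.14640756  0.13649272] [0.00484146 0.51306306 1.37290397]
0.1 [ 0.20934634 -0.58830543  0.22433386] [ 9.85434633e-01  1.70052343e-01 -5.54130106e-05 -8.84225189e-04] 0.08703292217363076 [0.31021322 0.32460732 0.18961316]
```

View pics/scene0.png

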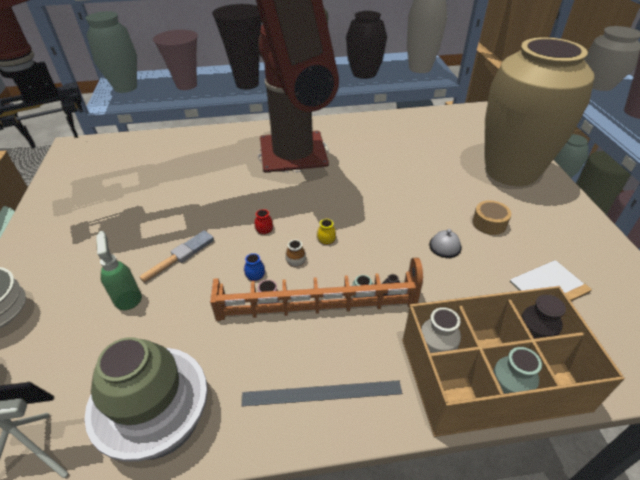

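View pics/top0.png

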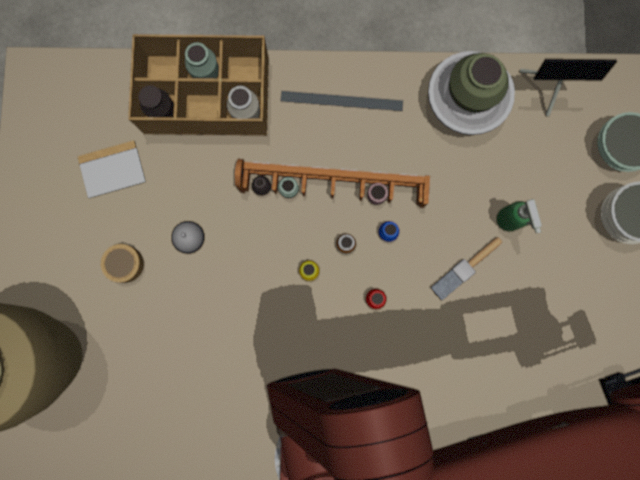

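The top view shows the rack with its tall round end at left (240,175), which is robot +y. The jars are at (261,184), (289,186) and (377,193), so they fill gaps 1, 2 and 5, and the third gap, around (318,187), is empty. The pot is at (346,243), with blue (389,231), yellow (309,270) and red (376,299) look-alikes nearby.

```bash
python3 - <<'E'
from h import *
c=np.load('pics/top0.npz'); im=c['pixels']; hsv=cv2.cvtColor(im,cv2.COLOR_RGB2HSV)
P=cloud(c); s=np.load('pics/scene0.npz'); Ps=cloud(s)
crop=im[150:310,225:440]; cv2.imwrite('pics/topcrop.png',cv2.resize(crop[:,:,::-1],None,fx=3.6,fy=3.6,interpolation=cv2.INTER_CUBIC))
cs=s['pixels'][195:325,200:430]; cv2.imwrite('pics/scrop.png',cv2.resize(cs[:,:,::-1],None,fx=3.4,fy=3.4,interpolation=cv2.INTER_CUBIC))
m=np.zeros((480,640),bool); m[150:215,228:440]=1
# rail top: height 60..72
hs=(P[...,2]>.060)&(P[...,2]<.072)&m
pts=P[hs]; print('n',hs.sum(), pts.min(0),pts.max(0),np.median(pts[:,2]))
r=(cv2.minAreaRect(pts[:,:2].astype(np.float32)*1000)); print('rail rect mm',r)
tt=P[(P[...,2]>.08)&m]; print('tall',len(tt),tt.mean(0) if len(tt) else '',tt[:,2].max() if len(tt) else '')
# pot and others on counter
b=(P[...,2]>.02)&(P[...,2]<.075); b[:215]=0;b[312:]=0;b[:,:290]=0;b[:,405:]=0
n,l,st,ce=cv2.connectedComponentsWithStats(b.astype(np.uint8))
for i in range(1,n):
    if st[i,4]>30:
        q=P[l==i]; print(ce[i],st[i],q.mean(0).round(4),((q.min(0)+q.max(0))/2).round(4),q.max(0).round(4)-q.min(0).round(4), im[l==i].mean(0))
E
```

```text
n 1531 [ 0.57419087 -0.23234958  0.06000192] [0.66865274 0.20450994 0.07193276] 0.0655849040439829
rail rect mm ((622.3671264648438, -14.579238891601562), (434.57098388671875, 66.43396759033203), 85.9488296508789)
tall 245 [0.58004757 0.16611829 0.34416154] 1.4256320387774717
[388.38738739 231.25525526] [378 221  21  22 333] [ 0.5128 -0.1406  0.0443] [ 0.515  -0.1422  0.0413] [0.049  0.047  0.0416] [42.84684685 58.05405405 95.38138138]
[345.50872093 243.76162791] [335 234  22  21 344] [ 0.4828 -0.0421  0.0437] [ 0.4845 -0.043   0.0402] [0.0471 0.0489 0.0402] [96.72383721 88.40116279 80.74709302]
[308.7277937  270.38681948] [299 260  21  22 349] [0.4207 0.0415 0.0437] [0.4217 0.0413 0.0413] [0.0489 0.0465 0.0416] [114.04584527 105.59312321  40.97421203]
[375.64225352 298.95492958] [365 289  22  21 355] [ 0.3576 -0.1114  0.0438] [ 0.3578 -0.1131  0.0413] [0.0461 0.0488 0.0422] [104.27887324  47.58309859  42.90704225]
```

View pics/topcrop.png

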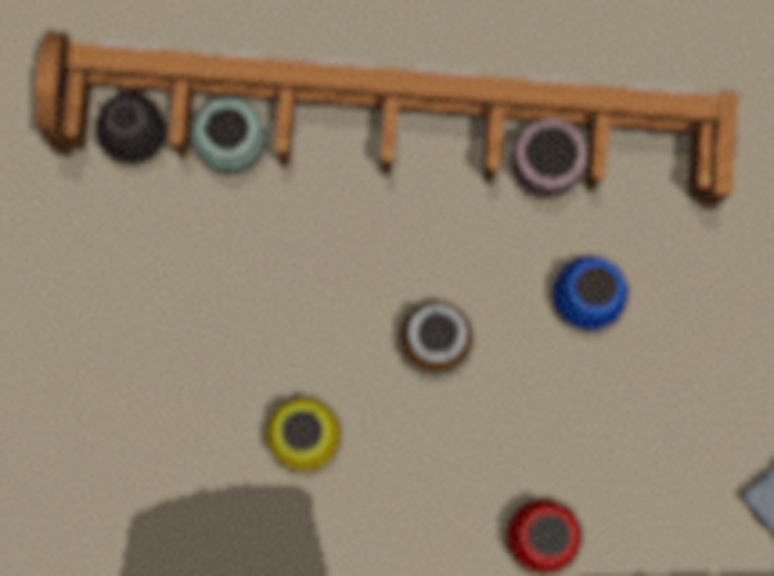

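View pics/scrop.png

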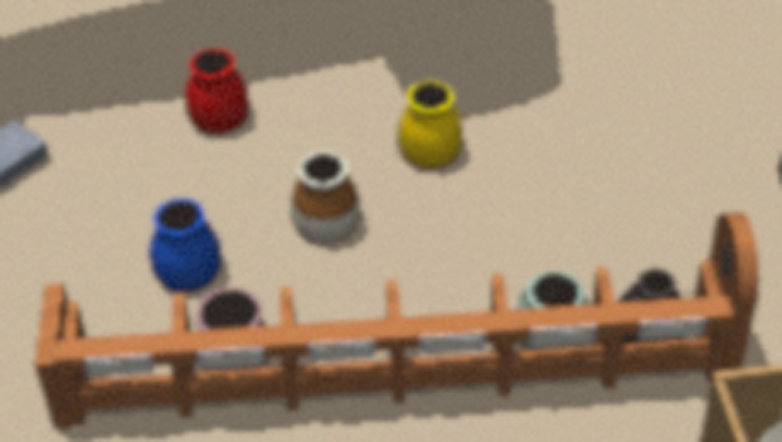

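```bash
cat > rackfit.py <<'E'
from h import *
def fit(cname,roi):
    c=np.load(cname); P=cloud(c); m=np.zeros((480,640),bool); v0,v1,u0,u1=roi; m[v0:v1,u0:u1]=1
    hsv=cv2.cvtColor(c['pixels'],cv2.COLOR_RGB2HSV); m&=(hsv[...,0]<16)&(hsv[...,1]>110)
    hs=(P[...,2]>.062)&(P[...,2]<.070)&m
    q=P[hs]; yaw=np.radians(-4)
    for k in range(5):
        X=np.array([np.cos(yaw),np.sin(yaw)]);Y=np.array([-X[1],X[0]])
        a=q[:,:2]@X; b=q[:,:2]@Y
        bm=(b.min()+b.max())/2
        am=np.median(a[abs(b-bm)<.18]); s=(abs(b-bm)<.19)&(abs(a-am)<.012)
        # bin edges along b
        e=[]
        for t in np.arange(-.18,.181,.02):
            w=a[s&(abs(b-bm-t)<.01)]
            if len(w)>5: e.append((t,(np.percentile(w,3)+np.percentile(w,97))/2))
        e=np.array(e); sl,ic=np.polyfit(e[:,0],e[:,1],1); yaw-=np.arctan(sl)
    print(cname,'yaw deg',np.degrees(yaw),'rail a',ic,'resid',np.std(e[:,1]-sl*e[:,0]-ic),'b range',np.percentile(b,[0,.5,99.5,100]),'z',np.median(q[:,2]))
    # full-height extents of ends and dividers
    return yaw,ic
fit('pics/top0.npz',(150,215,228,440)); fit('pics/scene0.npz',(250,330,205,430))
c=np.load('pics/top0.npz')
# divider noses / gaps by colour profile in top view at divider-top height 54mm
yaw=np.radians(-4.05);X=np.array([np.cos(yaw),np.sin(yaw)]);Y=np.array([-X[1],X[0]])
R=cv2.Rodrigues(c['rvec'])[0];f=K(c)
def proj(p): 
    q=R@p+c['tvec'].ravel(); return q[0]/q[2]*f+c['cx'],q[1]/q[2]*f+c['cy']
hsv=cv2.cvtColor(c['pixels'],cv2.COLOR_RGB2HSV); sat=(hsv[...,1]*((hsv[...,0]<16))).astype(np.float32)
import sys
ic=.6225
ox=np.array([0,0.]); 
bs=np.arange(-.26,.22,.001); prof=0
for d in np.arange(-.03,-.015,.003):
    uv=np.array([proj(np.r_[X*(RA+d)+Y*b,.054]) for b in bs for RA in [float(sys.argv[1])]],np.float32)
    prof=prof+cv2.remap(sat,uv[:,0].reshape(1,-1),uv[:,1].reshape(1,-1),cv2.INTER_LINEAR)[0]/5
on=prof>(130); 
i=np.flatnonzero(np.diff(on.astype(int))); print((bs[i]*1000).round(0))
E
python3 rackfit.py .64
```

```text
pics/top0.npz yaw deg -4.0020266410548375 rail a 0.6435925672072667 resid 0.00037219597050752176 b range [-0.18748224 -0.18647375  0.23946733  0.24487357] z 0.06572267032923394
pics/scene0.npz yaw deg -3.991471813313813 rail a 0.6454719611975159 resid 0.0005492732392061776 b range [-0.18739522 -0.18640455  0.24080003  0.24726975] z 0.06694191339412364
[-188. -164. -107.  -98.  -40.  -31.   29.   35.   95.  103.  161.  171.]
```

```bash
cat > rk.py <<'E'
import numpy as np
from cell import state
from scipy.spatial.transform import Rotation as Ro
yaw=np.radians(-4.0);X=np.array([np.cos(yaw),np.sin(yaw)]);Y=np.array([-X[1],X[0]])
O=X*.5945+Y*.032
def rk(p): d=np.asarray(p)[:2]-O; return np.array([d@X,d@Y])
def show():
    s=state();p=s['tcp_pos'];M=Ro.from_quat(s['eef_rot']).as_matrix()
    print('t',round(s['t'],2),'rack mm',(rk(p)*1000).round(1),'z',round(p[2]*1000,1),'toolx yaw rack deg',round(np.degrees(np.arctan2(M[1,0],M[0,0])-yaw),2),'F',np.round(s['ft_force'],1),'gap',round(s['finger_gap']*1000,1))
if __name__=='__main__': show()
E
python3 -m creep '[[0,0,-0.03,0,0,0.137,1],[0,0,-0.03,0,0,0.137,1],[0,0,0,0,0,0.137,1],[0.02,-0.045,0,0,0,0,1],[0.02,-0.045,0,0,0,0,1]]'; python3 rk.py
python3 -m creep '[[0.02,-0.045,0,0,0,0,1],[0.02,-0.045,0,0,0,0,1],[0.02,-0.045,0,0,0,0,1],[0.02,-0.045,0,0,0,0,1],[0.02,-0.045,0,0,0,0,1]]'; python3 rk.py
```

```text
t: 0.6
tcp_pos: [0.2553, -0.5011, 0.2842]
eef_rot: [0.999, -0.036, -0.0, -0.001]
ft_force: [0.3, 0.5, 0.2]
finger_gap: 0.0553
t 0.6 rack mm [-304.9 -514.1] z 284.2 toolx yaw rack deg -0.12 F [0.3 0.5 0.2] gap 55.3
t: 1.1
tcp_pos: [0.3713, -0.2823, 0.285]
eef_rot: [0.999, -0.035, -0.0, -0.0]
ft_force: [0.8, -0.4, -0.0]
finger_gap: 0.0149
t 1.1 rack mm [-204.5 -287.7] z 285.0 toolx yaw rack deg 0.01 F [ 0.8 -0.4 -0. ] gap 14.9
```

```bash

python3 -m creep '[[0.023,-0.043,0,0,0,0,1],[0.023,-0.043,0,0,0,0,1],[0.023,-0.043,0,0,0,0,1],[0.023,-0.043,0,0,0,0,1],[0.023,-0.043,0,0,0,0,1]]' >/dev/null; python3 rk.py
python3 -m creep '[[0.023,-0.043,0,0,0,0,1],[0.023,-0.043,0,0,0,0,1],[0.023,-0.043,0,0,0,0,1],[0.023,-0.043,0,0,0,0,1],[0.023,-0.04,0,0,0,0,1]]'>/dev/null; python3 rk.py
python3 - <<'E'
from h import *
c=snap('top','pics/top1.png'); s=snap('scene','pics/scene1.png')
cv2.imwrite('pics/m1.png',np.hstack([cv2.resize(c['pixels'][130:330,220:440,::-1],(396,360)),cv2.resize(s['pixels'][150:350,210:430,::-1],(396,360))]))
E
```

```text
t 1.6 rack mm [-89.4 -72.6] z 285.1 toolx yaw rack deg 0.04 F [ 0.9 -0.9  0.4] gap 0.4
t 2.1 rack mm [ 25.4 139.7] z 284.7 toolx yaw rack deg 0.07 F [ 1.2 -0.3  0.1] gap 0.5
```

View pics/m1.png

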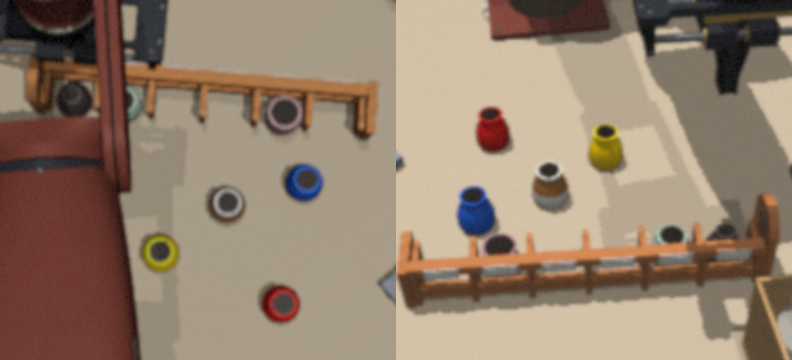

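The arm is over the left end and the scene objects haven't moved. The fingertip shows in the scene half at (725,75). Next I lower towards the rail.

```bash

python3 -m creep '[[0.0246,-0.0405,0,0,0,0,1],[0,0,0.045,0,0,0,1],[0,0,0.045,0,0,0,1],[0,0,0.045,0,0,0,1],[0,0,0.04,0,0,0,1]]' >/dev/null; python3 rk.py
python3 -m creep '[[0,0,0.005,0,0,0,1],[0,0,0,0,0,0,1],[0,0,0,0,0,0,1],[0,0,0,0,0,0,1],[0,0,0,0,0,0,1]]' >/dev/null; python3 rk.py
python3 - <<'E'
from h import *
s=snap('scene','pics/scene2.png')
cv2.imwrite('pics/m2.png',cv2.resize(s['pixels'][200:330,300:470,::-1],None,fx=4.4,fy=4.4,interpolation=cv2.INTER_CUBIC))
E
```

```text
t 2.7 rack mm [ 48.4 177.2] z 107.5 toolx yaw rack deg 0.03 F [ 1.3 -0.4  0.5] gap 0.6
t 3.2 rack mm [ 51.3 178.2] z 108.2 toolx yaw rack deg 0.03 F [ 0.5 -0.1 -0.2] gap 0.3
```

View pics/m2.png

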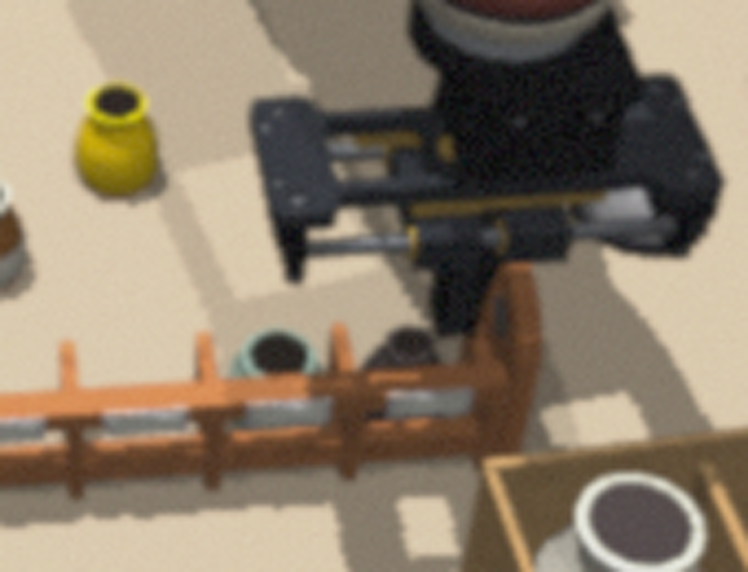

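```bash
python3 - <<'E'
from h import *
from rk import *
c=np.load('pics/scene2.npz');R=cv2.Rodrigues(c['rvec'])[0];f=K(c)
def proj(x,y,z):
    p=np.r_[O+X*x+Y*y,z];q=R@p+c['tvec'].ravel();return [round(v,1) for v in ((q[0]/q[2]*f+c['cx']-300)*4.4,(q[1]/q[2]*f+c['cy']-200)*4.4)]
print('tip back edge',proj(.0608,.193,.083),proj(.0608,.163,.083)); print('rail back',proj(.058,.178,.066),'front',proj(.042,.178,.066))
P=cloud(c)
r=P-np.r_[O,0]; rx=r[...,:2]@X; ry=r[...,:2]@Y
def px(u,v): i,j=int(v/4.4+200),int(u/4.4+300); return (rx[i,j]*1000).round(),(ry[i,j]*1000).round(),(P[i,j,2]*1000).round()
for u,v in((460,320),(455,300),(450,290),(295,265),(295,240),(290,190),(455,372),(680,240)): print(u,v,px(u,v))
E
```

```text
tip back edge [np.float64(482.0), np.float64(366.6)] [np.float64(418.8), np.float64(370.8)]
rail back [np.float64(445.0), np.float64(387.7)] front [np.float64(438.2), np.float64(362.3)]
460 320 (np.float64(59.0), np.float64(178.0), np.float64(117.0))
455 300 (np.float64(59.0), np.float64(174.0), np.float64(130.0))
450 290 (np.float64(59.0), np.float64(171.0), np.float64(139.0))
295 265 (np.float64(88.0), np.float64(94.0), np.float64(189.0))
295 240 (np.float64(88.0), np.float64(93.0), np.float64(205.0))
290 190 (np.float64(73.0), np.float64(91.0), np.float64(219.0))
455 372 (np.float64(49.0), np.float64(184.0), np.float64(68.0))
680 240 (np.float64(87.0), np.float64(257.0), np.float64(189.0))
```

```bash
python3 - <<'E'
from h import *
from rk import *
from cell import tips_ahead
print(tips_ahead if not callable(tips_ahead) else tips_ahead())
c=np.load('pics/scene2.npz');P=cloud(c)
r=P-np.r_[O,0]; rx=r[...,:2]@X; ry=r[...,:2]@Y
for j in (400,403,406):
  for i in range(262,290,2): print(j,i,(rx[i,j]*1000).round(),(ry[i,j]*1000).round(),(P[i,j,2]*1000).round(),c['pixels'][i,j])
cv2.imwrite('pics/m2b.png',cv2.resize(c['pixels'][250:300,370:430,::-1],None,fx=10,fy=10,interpolation=cv2.INTER_CUBIC))
E
```

```text
0.025
400 262 60.0 166.0 149.0 [26 25 29]
400 264 61.0 166.0 144.0 [10 10 11]
400 266 61.0 167.0 138.0 [19 15 22]
400 268 61.0 167.0 133.0 [18 21 22]
400 270 61.0 168.0 126.0 [12 14 18]
400 272 61.0 169.0 121.0 [17 15 17]
400 274 61.0 170.0 114.0 [29 32 29]
400 276 61.0 170.0 108.0 [58 52 48]
400 278 -26.0 200.0 1.0 [99 90 78]
400 280 -20.0 199.0 2.0 [92 87 76]
400 282 11.0 189.0 30.0 [87 70 58]
400 284 48.0 177.0 68.0 [106  71  47]
400 286 54.0 176.0 68.0 [105  70  48]
400 288 58.0 176.0 66.0 [108  88  77]
403 262 61.0 171.0 149.0 [20 22 24]
403 264 59.0 173.0 141.0 [29 30 33]
403 266 59.0 173.0 135.0 [30 27 27]
403 268 59.0 174.0 130.0 [26 22 27]
403 270 60.0 174.0 125.0 [21 26 21]
403 272 59.0 176.0 117.0 [25 29 26]
403 274 58.0 177.0 111.0 [26 31 31]
403 276 -31.0 208.0 2.0 [72 64 57]
403 278 -23.0 207.0 4.0 [102  95  81]
403 280 -20.0 206.0 1.0 [104  94  82]
403 282 -13.0 205.0 2.0 [102  80  64]
403 284 49.0 184.0 68.0 [104  67  44]
403 286 54.0 183.0 68.0 [105  69  46]
403 288 60.0 181.0 69.0 [109  91  81]
406 262 60.0 178.0 147.0 [27 29 31]
406 264 59.0 179.0 140.0 [20 21 24]
406 266 62.0 178.0 138.0 [26 30 29]
406 268 60.0 180.0 130.0 [22 19 15]
406 270 59.0 181.0 123.0 [23 19 25]
406 272 59.0 182.0 116.0 [23 20 22]
406 274 62.0 182.0 114.0 [20 17 24]
406 276 63.0 182.0 109.0 [49 38 28]
406 278 17.0 199.0 50.0 [72 49 38]
406 280 20.0 199.0 46.0 [70 51 37]
406 282 44.0 191.0 68.0 [86 58 37]
406 284 49.0 190.0 68.0 [105  70  47]
406 286 53.0 189.0 66.0 [104  71  47]
406 288 60.0 187.0 68.0 [107  89  84]
```

View pics/m2b.png

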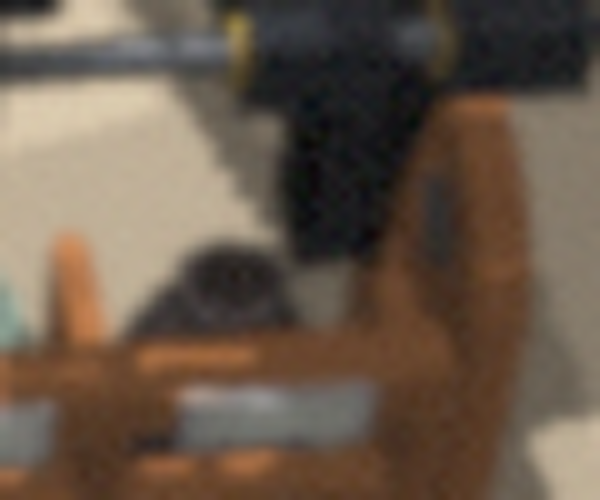

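The fingertip stands at about (403,276) in the scene picture. Depth puts its lower edge at about 108 mm, higher than tips_ahead implies, so I'll descend slowly and watch the force.

```bash

python3 -m creep '[[0,-0.004,0.003,0,0,0,1],[0,0,0.003,0,0,0,1],[0,0,0.003,0,0,0,1],[0,0,0.003,0,0,0,1],[0,0,0,0,0,0,1]]' >/dev/null; python3 rk.py
python3 -m creep '[[0,0,0.001,0,0,0,1],[0,0,0.001,0,0,0,1],[0,0,0.001,0,0,0,1],[0,0,0.001,0,0,0,1],[0,0,0,0,0,0,1]]' >/dev/null; python3 rk.py
python3 - <<'E'
from h import *
s=snap('scene','pics/scene3.png')
cv2.imwrite('pics/m3.png',cv2.resize(s['pixels'][250:300,370:430,::-1],None,fx=10,fy=10,interpolation=cv2.INTER_CUBIC))
E
```

```text
t 3.75 rack mm [ 49.  181.8] z 92.3 toolx yaw rack deg 0.04 F [-0.3  0.1 -0.2] gap 0.4
t 4.25 rack mm [ 49.6 181.9] z 89.2 toolx yaw rack deg 0.03 F [-0.8  0.2 -0.1] gap 0.3
```

View pics/m3.png

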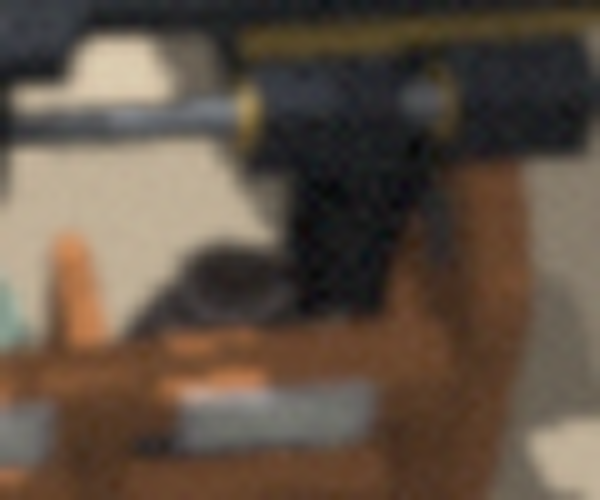

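The tip is at (405,281) and still clear above the rail, with no force. I keep creeping down.

```bash

for k in 1 ; do python3 -m creep '[[0,0,0.002,0,0,0,1],[0,0,0.002,0,0,0,1],[0,0,0.002,0,0,0,1],[0,0,0.002,0,0,0,1],[0,0,0,0,0,0,1]]' >/dev/null; python3 rk.py; done
python3 - <<'E'
from h import *
from rk import *
c=snap('scene','pics/scene4.png');P=cloud(c)
r=P-np.r_[O,0]; rx=r[...,:2]@X; ry=r[...,:2]@Y
for j in (402,405,408):
  for i in range(272,292,2): print(j,i,(rx[i,j]*1000).round(),(ry[i,j]*1000).round(),(P[i,j,2]*1000).round(),c['pixels'][i,j])
E
```

```text
t 4.8 rack mm [ 49.3 181.8] z 80.8 toolx yaw rack deg 0.03 F [ 0.4  0.7 -0.2] gap 0.3
402 272 58.0 174.0 117.0 [23 28 28]
402 274 59.0 174.0 111.0 [25 22 25]
402 276 57.0 176.0 103.0 [22 24 30]
402 278 59.0 176.0 99.0 [19 23 21]
402 280 57.0 177.0 90.0 [27 26 30]
402 282 58.0 178.0 85.0 [23 23 25]
402 284 47.0 182.0 66.0 [71 49 38]
402 286 53.0 181.0 67.0 [105  70  45]
402 288 59.0 179.0 67.0 [107  87  76]
402 290 61.0 179.0 64.0 [111 109 105]
405 272 58.0 180.0 115.0 [30 34 30]
405 274 58.0 181.0 110.0 [27 26 28]
405 276 59.0 181.0 104.0 [32 33 34]
405 278 59.0 182.0 99.0 [30 28 31]
405 280 58.0 183.0 91.0 [20 20 22]
405 282 55.0 185.0 82.0 [24 25 26]
405 284 47.0 189.0 66.0 [77 52 39]
405 286 54.0 187.0 67.0 [105  71  50]
405 288 58.0 186.0 65.0 [107  92  85]
405 290 60.0 186.0 61.0 [109 109 104]
408 272 61.0 185.0 118.0 [13 13 14]
408 274 59.0 187.0 111.0 [10 17 19]
408 276 58.0 188.0 103.0 [27 26 21]
408 278 58.0 189.0 96.0 [50 35 23]
408 280 59.0 189.0 91.0 [57 40 32]
408 282 44.0 195.0 68.0 [72 52 34]
408 284 47.0 195.0 65.0 [93 61 43]
408 286 53.0 194.0 65.0 [104  70  46]
408 288 59.0 192.0 66.0 [96 69 51]
408 290 61.0 192.0 62.0 [85 63 47]
```

```bash

python3 -m creep '[[0,0,0.002,0,0,0,1],[0,0,0.002,0,0,0,1],[0,0,0.002,0,0,0,1],[0,0,0.002,0,0,0,1],[0,0,0,0,0,0,1]]' >/dev/null; python3 rk.py
python3 -m creep '[[0,0,0.001,0,0,0,1],[0,0,0.001,0,0,0,1],[0,0,0,0,0,0,1],[0,0,0,0,0,0,1],[0,0,0,0,0,0,1]]' >/dev/null; python3 rk.py
python3 - <<'E'
from h import *
s=snap('scene','pics/scene5.png')
cv2.imwrite('pics/m5.png',cv2.resize(s['pixels'][250:300,370:430,::-1],None,fx=10,fy=10,interpolation=cv2.INTER_CUBIC))
E
```

```text
t 5.35 rack mm [ 49.4 181.9] z 72.8 toolx yaw rack deg 0.04 F [0.2 0.6 0.5] gap 0.3
t 5.85 rack mm [ 49.7 182. ] z 71.4 toolx yaw rack deg 0.04 F [ 0.2 -0.6  0.3] gap 0.6
```

View pics/m5.png

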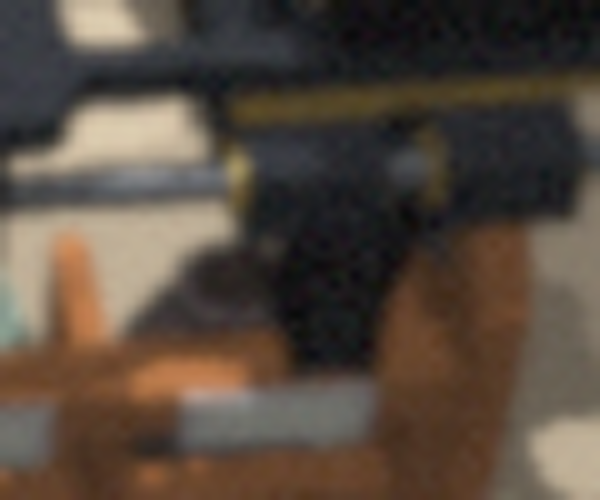

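```bash
python3 - <<'E'
from h import *
from rk import *
c=np.load('pics/scene5.npz');P=cloud(c)
r=P-np.r_[O,0]; rx=r[...,:2]@X; ry=r[...,:2]@Y
for j in (404,410,416,419,422,425,429):
  print(j,[(i,int(rx[i,j]*1000),int(ry[i,j]*1000),int(P[i,j,2]*1000)) for i in range(262,290,2)])
E
```

```text
404 [(262, 73, 169, 162), (264, 78, 168, 161), (266, 85, 166, 164), (268, 88, 165, 161), (270, 86, 167, 153), (272, 88, 167, 149), (274, 58, 178, 110), (276, 59, 179, 105), (278, 56, 180, 95), (280, 57, 181, 90), (282, 58, 181, 85), (284, 58, 182, 79), (286, 57, 183, 72), (288, 57, 184, 64)]
410 [(262, 61, 185, 148), (264, 61, 185, 142), (266, 80, 179, 156), (268, 81, 180, 153), (270, 61, 188, 124), (272, 58, 190, 115), (274, 57, 191, 108), (276, 58, 191, 103), (278, 21, 206, 54), (280, 26, 205, 53), (282, 41, 200, 64), (284, 47, 199, 64), (286, 54, 197, 66), (288, 56, 197, 63)]
416 [(262, 77, 191, 164), (264, 81, 190, 162), (266, 86, 189, 162), (268, 86, 190, 157), (270, 84, 191, 149), (272, 86, 191, 145), (274, 48, 207, 96), (276, 50, 207, 92), (278, 52, 207, 88), (280, 55, 207, 86), (282, 56, 207, 80), (284, 58, 207, 77), (286, 61, 207, 73), (288, 61, 208, 67)]
419 [(262, 77, 196, 164), (264, 82, 195, 163), (266, 87, 194, 163), (268, 86, 195, 157), (270, 84, 197, 149), (272, 85, 198, 143), (274, 53, 211, 102), (276, 58, 210, 100), (278, 58, 211, 95), (280, 61, 211, 92), (282, 61, 
[... 223 characters left out ...]
276, 56, 217, 98), (278, 56, 218, 92), (280, 61, 217, 91), (282, 61, 218, 85), (284, -3, 246, 1), (286, 1, 246, 0), (288, 7, 244, 0)]
425 [(262, 78, 208, 163), (264, 85, 206, 165), (266, 86, 206, 160), (268, 85, 208, 154), (270, 87, 208, 150), (272, -40, 263, 0), (274, -32, 261, 1), (276, -26, 259, 1), (278, -22, 258, 0), (280, -14, 256, 1), (282, -8, 255, 1), (284, -4, 254, 0), (286, 2, 252, 0), (288, 7, 251, 0)]
429 [(262, -70, 280, 1), (264, 78, 217, 157), (266, 81, 216, 154), (268, -52, 275, 0), (270, -45, 274, 0), (272, -35, 271, 4), (274, -35, 272, -2), (276, -24, 268, 3), (278, -18, 267, 2), (280, -12, 265, 2), (282, -7, 264, 1), (284, -1, 262, 2), (286, 3, 261, 1), (288, 10, 259, 2)]
```

Tip is a few mm above the rail at (403,287), and the gripper is about 35 mm above the tall end. I go down in 1 mm steps.

```bash

python3 -m creep '[[0,0,0.001,0,0,0,1],[0,0,0.001,0,0,0,1],[0,0,0,0,0,0,1],[0,0,0,0,0,0,1],[0,0,0,0,0,0,1]]' >/dev/null; python3 rk.py
python3 -m creep '[[0,0,0.001,0,0,0,1],[0,0,0.001,0,0,0,1],[0,0,0,0,0,0,1],[0,0,0,0,0,0,1],[0,0,0,0,0,0,1]]' >/dev/null; python3 rk.py
```

```text
t 6.4 rack mm [ 49.6 181.9] z 69.3 toolx yaw rack deg 0.04 F [-0.1  0.1 -0.6] gap 0.4
t 6.9 rack mm [ 49.7 182. ] z 69.2 toolx yaw rack deg 0.04 F [-5.  -1.3  9.7] gap 0.5
```

Contact at about 10 N. Now I slide towards gap 3.

```bash

python3 -m creep '[[0,0.006,0,0,0,0,1],[0,0.006,0,0,0,0,1],[0,0.006,0,0,0,0,1],[0,0.006,0,0,0,0,1],[0,0.006,0,0,0,0,1]]' >/dev/null; python3 rk.py
python3 -m creep '[[0,0.006,0,0,0,0,1],[0,0.006,0,0,0,0,1],[0,0.006,0,0,0,0,1],[0,0.006,0,0,0,0,1],[0,0.006,0,0,0,0,1]]' >/dev/null; python3 rk.py
```

```text
t 7.4 rack mm [ 51.1 153.1] z 69.2 toolx yaw rack deg 0.05 F [0.1 4.  5.9] gap 0.2
t 7.9 rack mm [ 51.1 123.1] z 69.2 toolx yaw rack deg 0.04 F [-0.   3.9  5.6] gap 0.2
```

```bash

python3 -m creep '[[0,0.006,0,0,0,0,1],[0,0.006,0,0,0,0,1],[0,0.006,0,0,0,0,1],[0,0.006,0,0,0,0,1],[0,0.006,0,0,0,0,1]]' >/dev/null; python3 rk.py
python3 -m creep '[[0,0.006,0,0,0,0,1],[0,0.006,0,0,0,0,1],[0,0.006,0,0,0,0,1],[0,0.006,0,0,0,0,1],[0,0.006,0,0,0,0,1]]' >/dev/null; python3 rk.py
```

```text
t 8.4 rack mm [51.2 93.1] z 69.2 toolx yaw rack deg 0.04 F [-0.4  3.8  6.3] gap 0.6
t 8.9 rack mm [51.2 63. ] z 69.2 toolx yaw rack deg 0.04 F [1.9 3.8 5.8] gap 0.2
```

```bash

python3 -m creep '[[0,0.006,0,0,0,0,1],[0,0.006,0,0,0,0,1],[0,0.006,0,0,0,0,1],[0,0.006,0,0,0,0,1],[0,0.003,0,0,0,0,1]]' >/dev/null; python3 rk.py
python3 - <<'E'
from h import *
s=snap('scene','pics/scene6.png')
cv2.imwrite('pics/m6.png',cv2.resize(s['pixels'][190:320,200:430,::-1],None,fx=3.4,fy=3.4,interpolation=cv2.INTER_CUBIC))
E
```

```text
t 9.4 rack mm [51.3 35.7] z 69.2 toolx yaw rack deg 0.03 F [0.2 4.4 6.4] gap 0.2
```

View pics/m6.png

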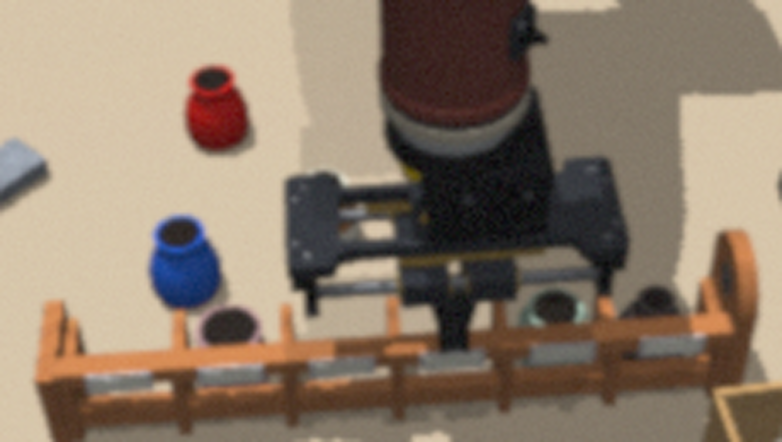

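The fingertip sits on the rail at about (334,291) in the full picture, in the middle of the third gap between the dividers at (317) and (347). I lift off straight up.

```bash

python3 -m creep '[[0,0,-0.02,0,0,0,1],[0,0,-0.04,0,0,0,1],[0,0,-0.04,0,0,0,1],[-0.0386,0.023,0,0,0,0,0.7],[-0.0386,0.023,0,0,0,0,0.7]]' >/dev/null; python3 rk.py
python3 -m creep '[[-0.0386,0.023,0,0,0,0,0.7],[-0.0386,0.023,0,0,0,0,0.7],[-0.0386,0.023,0,0,0,0,0.7],[0,0,0,0,0,-0.1417,0.7],[0,0,0,0,0,-0.1417,0.7]]' >/dev/null; python3 rk.py
python3 -m creep '[[0,0,0,0,0,-0.1417,0.7],[0,0,0,0,0,-0.1417,0.7],[0,0,0,0,0,-0.1417,0.7],[0,0,0,0,0,-0.1417,0.7],[0,0,0,0,0,0,0.7]]' >/dev/null; python3 rk.py
python3 - <<'E'
from h import *
from rk import *
print(state()['joints'])
for n in('top0','scene0'):
    c=np.load(f'pics/{n}.npz');P=cloud(c);r=P[...,:2]-O;q=np.stack([r@X,r@Y,P[...,2]],-1)
    m=(abs(q[...,0]+.108)<.04)&(abs(q[...,1]+.041)<.04)
    for a,b in((.01,.025),(.044,.06)):
        w=q[m&(q[...,2]>a)&(q[...,2]<b)]; print(n,a,len(w),((w.min(0)+w.max(0))/2).round(4),(w.max(0)-w.min(0)).round(3),w.mean(0).round(4))
c=snap('scene','pics/scene7.png')
cv2.imwrite('pics/m7.png',cv2.resize(c['pixels'][150:320,200:430,::-1],None,fx=3.4,fy=3.4,interpolation=cv2.INTER_CUBIC))
E
```

```text
t 9.95 rack mm [-26.4 -11.4] z 169.6 toolx yaw rack deg 0.12 F [-0.6 -0.4 -0.8] gap 10.2
t 10.45 rack mm [-144.1  -80.9] z 167.6 toolx yaw rack deg 16.48 F [ 0.2 -0.7 -0.8] gap 25.9
t 10.95 rack mm [-143.2  -80.2] z 167.4 toolx yaw rack deg 48.82 F [ 0.8  0.  -0.6] gap 26.0
[-3.50237913e-01 -1.49401936e-01  2.01806719e+00  2.62228583e-05
  1.27265948e+00  4.38366857e-01]
top0 0.01 37 [-0.1081 -0.0412  0.0183] [0.047 0.049 0.013] [-0.1127 -0.036   0.0207]
top0 0.044 182 [-0.1076 -0.0409  0.0519] [0.034 0.033 0.015] [-0.1077 -0.0408  0.0537]
scene0 0.01 92 [-0.0935 -0.0417  0.0175] [0.026 0.049 0.015] [-0.0883 -0.0408  0.0186]
scene0 0.044 152 [-0.1076 -0.0419  0.0518] [0.036 0.033 0.014] [-0.1034 -0.0416  0.0541]
```

View pics/m7.png

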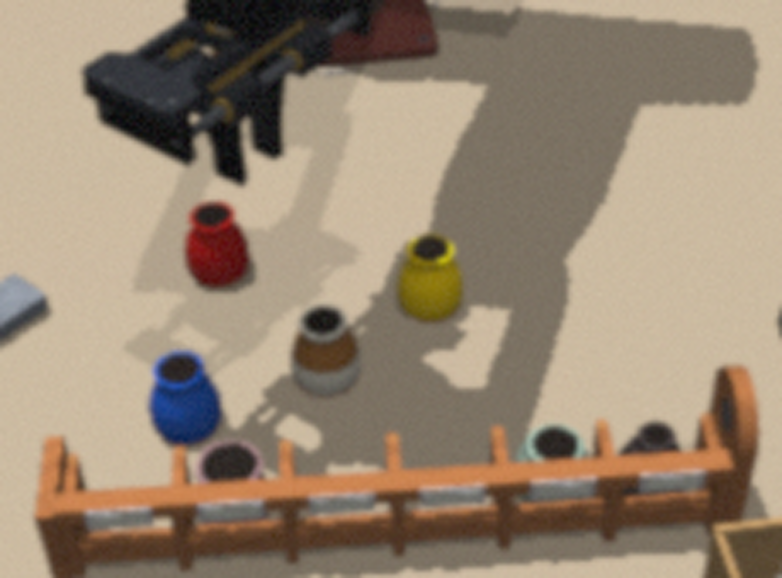

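The open fingers stand above and behind the pot, which is at (295,253) in the full picture, clear of red and blue. Descending.

```bash

python3 -m creep '[[0,0,0.04,0,0,0,0.7],[0,0,0.04,0,0,0,0.7],[0,0,0.04,0,0,0,0.7],[0,0,0.02,0,0,0,0.7],[0,0,0,0,0,0,0.7]]' >/dev/null; python3 rk.py
python3 -m creep '[[0,0,0.005,0,0,0,0.7],[0,0,0.005,0,0,0,0.7],[0,0,0,0,0,0,0.7],[0,0,0,0,0,0,0.7],[0,0,0,0,0,0,0.7]]' >/dev/null; python3 rk.py
python3 - <<'E'
from h import *
c=snap('scene','pics/scene8.png')
cv2.imwrite('pics/m8.png',cv2.resize(c['pixels'][150:320,200:430,::-1],None,fx=3.4,fy=3.4,interpolation=cv2.INTER_CUBIC))
E
```

```text
t 11.5 rack mm [-146.3  -79.3] z 24.2 toolx yaw rack deg 48.56 F [-0.3 -0.9 -1.1] gap 25.7
t 12.0 rack mm [-142.5  -80.3] z 18.1 toolx yaw rack deg 48.74 F [-0.1  0.  -0. ] gap 26.0
```

View pics/m8.png

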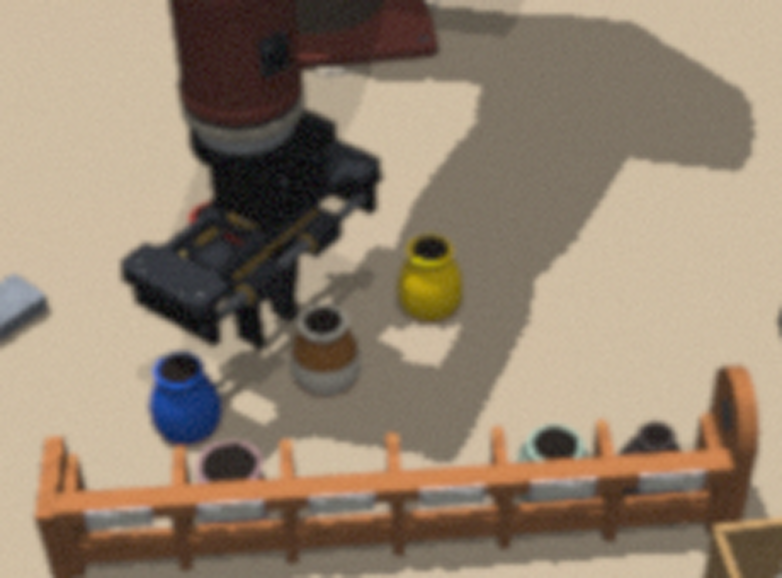

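```bash

python3 -m creep '[[0,0,0.002,0,0,0,0.7],[0,0,0.002,0,0,0,0.7],[0,0,0.002,0,0,0,0.7],[0,0,0,0,0,0,0.7],[0,0,0,0,0,0,0.7]]' >/dev/null; python3 rk.py
python3 -m creep '[[0.006,0,0,0,0,0,0.7],[0.006,0,0,0,0,0,0.7],[0.003,0,0,0,0,0,0.7],[0.002,0,0,0,0,0,0.7],[0,0,0,0,0,0,0.7]]' >/dev/null; python3 rk.py
python3 -m creep '[[0.003,0,0,0,0,0,0.7],[0.003,0,0,0,0,0,0.7],[0.003,0,0,0,0,0,0.7],[0.003,0,0,0,0,0,0.7],[0.003,0,0,0,0,0,0.7]]' >/dev/null; python3 rk.py
cat > pot.py <<'E'
from h import *
from rk import *
import sys
n=sys.argv[1]
c=snap('scene',f'pics/s{n}.png'); t=snap('top',f'pics/t{n}.png')
cv2.imwrite(f'pics/m{n}.png',cv2.resize(c['pixels'][180:320,200:430,::-1],None,fx=3.4,fy=3.4,interpolation=cv2.INTER_CUBIC))
for nm,k in(('scene',c),('top',t)):
    P=cloud(k);r=P[...,:2]-O;q=np.stack([r@X,r@Y,P[...,2]],-1)
    hsv=cv2.cvtColor(k['pixels'],cv2.COLOR_RGB2HSV)
    m=(q[...,2]>.046)&(q[...,2]<.062)&(q[...,0]>-.15)&(q[...,0]<.042)&(q[...,1]>-.07)&(q[...,1]<.063)&(hsv[...,1]<110)&(hsv[...,2]>45)
    w=q[m]
    if len(w)>20: print(nm,len(w),'mid',(w.min(0)+w.max(0))[:2]/2*1000//.1/10,'ext',((w.max(0)-w.min(0))*1000).round(0),'zmax',w[:,2].max().round(3))
show()
E
python3 pot.py 9
```

```text
t 12.55 rack mm [-143.3  -80.1] z 11.2 toolx yaw rack deg 48.75 F [0.4 0.1 0. ] gap 26.1
t 13.05 rack mm [-131.7  -67.1] z 11.3 toolx yaw rack deg 48.78 F [-0.3 -0.2 -0.8] gap 26.0
t 13.55 rack mm [-122.1  -56. ] z 11.3 toolx yaw rack deg 48.75 F [-0.3 -1.6 -0.4] gap 26.2
scene 91 mid [-60.7 -36.8] ext [150.  66.  14.] zmax 0.06
t 13.65 rack mm [-121.9  -55.8] z 11.3 toolx yaw rack deg 48.76 F [-0.2  0.1  0.1] gap 26.3
```

View pics/m9.png

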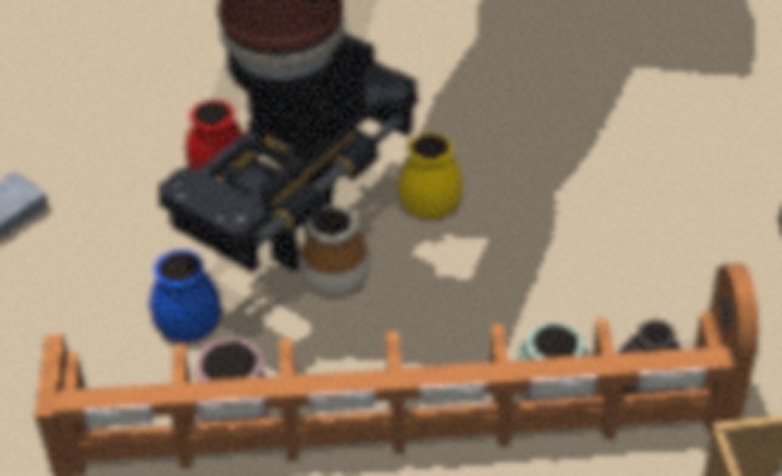

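The pot, now at about (299,256), is being pushed upright between the two fingers. I continue.

```bash

python3 -m creep '[[0.005,0,0,0,0,0,0.7],[0.006,0,0,0,0,0,0.7],[0.006,0,0,0,0,0,0.7],[0.006,0,0,0,0,0,0.7],[0.006,0,0,0,0,0,0.7]]' >/dev/null; python3 rk.py
python3 -m creep '[[0.006,0,0,0,0,0,0.7],[0.006,0,0,0,0,0,0.7],[0.006,0,0,0,0,0,0.7],[0.005,0,0,0,0,0,0.7],[0.004,0,0,0,0,0,0.7]]' >/dev/null; python3 rk.py
sed -i 's/(hsv\[...,2\]>45)/(hsv[...,2]>45)\&(q[...,0]<-.005)/' pot.py
python3 pot.py 10
```

```text
t 14.15 rack mm [-102.6  -33.8] z 11.3 toolx yaw rack deg 48.76 F [ 0.2 -0.9  0.2] gap 26.2
t 14.65 rack mm [-84.8 -13.6] z 11.3 toolx yaw rack deg 48.76 F [-1.6 -0.9 -0.7] gap 26.3
scene 88 mid [-74.4   7.3] ext [54. 33. 14.] zmax 0.06
t 14.75 rack mm [-84.7 -13.6] z 11.4 toolx yaw rack deg 48.77 F [ 0.  -0.2  0.6] gap 26.1
```

View pics/m10.png

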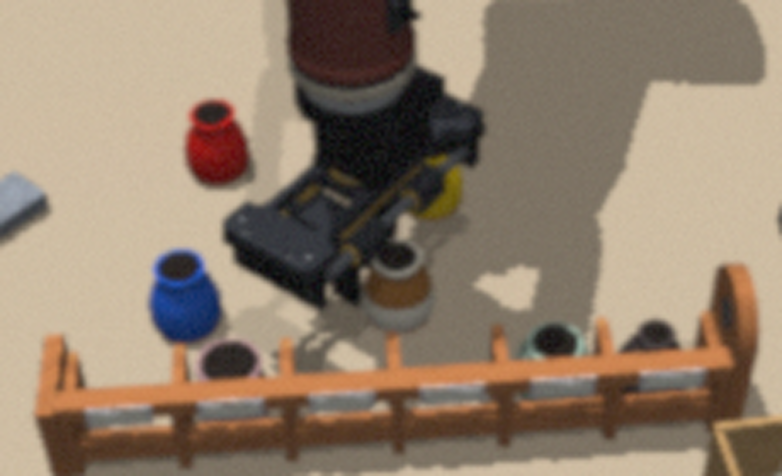

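The pot lip is at about (317,256), heading for gap 3 and upright. Another ~33 mm along this diagonal.

```bash

python3 -m creep '[[0.004,0,0,0,0,0,0.7],[0.005,0,0,0,0,0,0.7],[0.005,0,0,0,0,0,0.7],[0.005,0,0,0,0,0,0.7],[0.005,0,0,0,0,0,0.7]]' >/dev/null; python3 rk.py
python3 -m creep '[[0.004,0,0,0,0,0,0.7],[0.003,0,0,0,0,0,0.7],[0.002,0,0,0,0,0,0.7],[0,0,0,0,0,0,0.7],[-0.005,0,0,0,0,0,0.7]]' >/dev/null; python3 rk.py
python3 -m creep '[[-0.02,0,0,0,0,0,0.7],[-0.03,0,0,0,0,0,0.7],[0,0,-0.04,0,0,0,0.7],[0,0,-0.04,0,0,0,0.7],[0,0,-0.02,0,0,0,0.7]]' >/dev/null
python3 pot.py 11
```

```text
t 15.25 rack mm [-69.    4.4] z 11.3 toolx yaw rack deg 48.75 F [-0.5 -1.3  0.6] gap 25.6
t 15.75 rack mm [-66.3   7.3] z 11.5 toolx yaw rack deg 48.77 F [-0.3  0.5  0.6] gap 25.9
scene 105 mid [-43.5  32. ] ext [36. 34. 15.] zmax 0.061
t 16.35 rack mm [-96.9 -31.3] z 115.4 toolx yaw rack deg 48.72 F [ 0.2 -0.4  0. ] gap 26.0
```

View pics/m11.png

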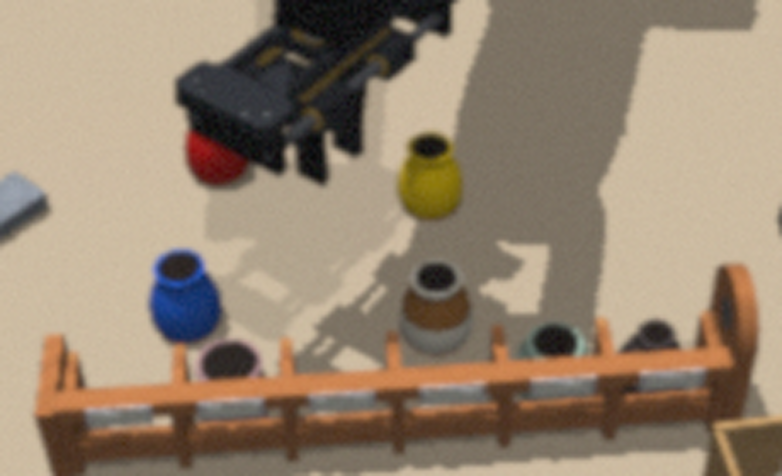

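View pics/t11.png

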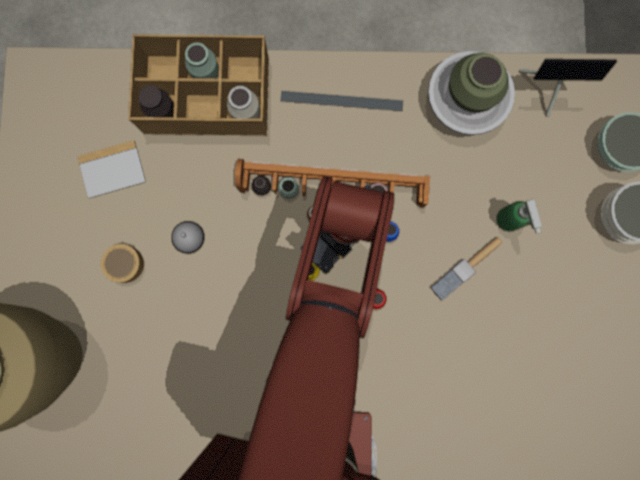

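The pot stands upright in front of gap 3, with its lip at (328,260), and the yellow, red and blue pots and the jars are undisturbed. Next I square the tool and get behind the pot.

```bash

python3 -m creep '[[0,0,0,0,0,0.1418,0.7],[0,0,0,0,0,0.1418,0.7],[0,0,0,0,0,0.1418,0.7],[0,0,0,0,0,0.1418,0.7],[0,0,0,0,0,0.1418,0.7]]' >/dev/null
python3 -m creep '[[0,0,0,0,0,0.1415,0.7],[0,-0.033,0,0,0,0,0.7],[0.004,-0.032,0,0,0,0,0.7],[0,0,0,0,0,0,0.7],[0,0,0,0,0,0,0.7]]' >/dev/null; python3 rk.py
python3 -m creep '[[0,0,0.04,0,0,0,0.7],[0,0,0.04,0,0,0,0.7],[0,0,0.01,0,0,0,0.7],[0,0,0,0,0,0,0.7],[0,0,0,0,0,0,0.7]]' >/dev/null; python3 rk.py
```

```text
t 17.35 rack mm [-96.6  34.7] z 110.2 toolx yaw rack deg 0.12 F [ 0.3  0.5 -0.2] gap 26.3
t 17.85 rack mm [-94.7  33.9] z 22.5 toolx yaw rack deg -0.02 F [-0.1 -0.1  0.3] gap 26.2
```

```bash

python3 -m creep '[[0,0,0.004,0,0,0,0.7],[0,0,0.004,0,0,0,0.7],[0,0,0.003,0,0,0,0.7],[0,0,0,0,0,0,0.7],[0,0,0,0,0,0,0.7]]' >/dev/null; python3 rk.py
python3 -m creep '[[0.006,0,0,0,0,0,0.7],[0.006,0,0,0,0,0,0.7],[0.004,0,0,0,0,0,0.7],[0.003,0,0,0,0,0,0.7],[0.003,0,0,0,0,0,0.7]]' >/dev/null; python3 rk.py
python3 -m creep '[[0.003,0,0,0,0,0,0.7],[0.003,0,0,0,0,0,0.7],[0.003,0,0,0,0,0,0.7],[0.003,0,0,0,0,0,0.7],[0.003,0,0,0,0,0,0.7]]' >/dev/null; python3 pot.py 12
```

```text
t 18.35 rack mm [-95.7  34.5] z 10.4 toolx yaw rack deg 0.03 F [-0.  -0.3 -0.6] gap 25.8
t 18.85 rack mm [-73.4  34.5] z 10.3 toolx yaw rack deg 0.02 F [-0.8  0.3 -0.1] gap 26.3
scene 130 mid [-36.6  32.2] ext [49. 52. 14.] zmax 0.06
t 19.45 rack mm [-58.1  34.5] z 10.4 toolx yaw rack deg 0.02 F [-0.6  0.4 -0.4] gap 26.2
```

View pics/m12.png

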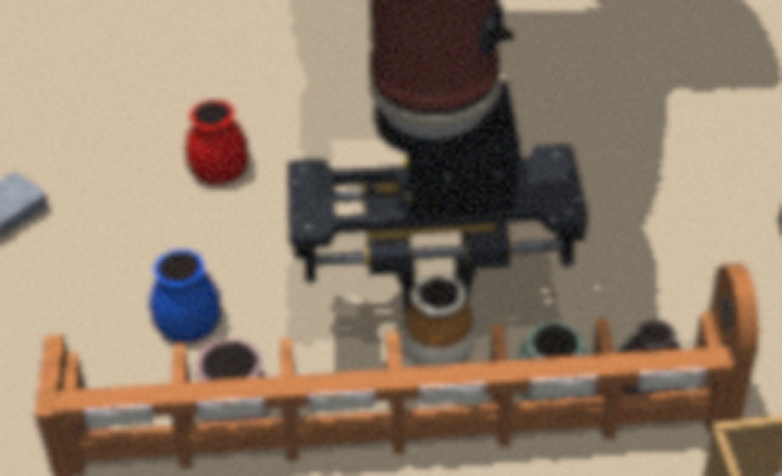

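The pot's lip at (329,266) lines up with the middle of gap 3, between dividers at (315) and (346). Pushing in.

```bash

python3 -m creep '[[0.004,0,0,0,0,0,0.7],[0.004,0,0,0,0,0,0.7],[0.004,0,0,0,0,0,0.7],[0.004,0,0,0,0,0,0.7],[0.004,0,0,0,0,0,0.7]]' >/dev/null; python3 rk.py
python3 -m creep '[[0.004,0,0,0,0,0,0.7],[0.004,0,0,0,0,0,0.7],[0.003,0,0,0,0,0,0.7],[0.002,0,0,0,0,0,0.7],[0,0,0,0,0,0,0.7]]' >/dev/null; python3 pot.py 13
```

```text
t 19.95 rack mm [-38.3  34.5] z 10.3 toolx yaw rack deg 0.02 F [-0.8  0.3  0. ] gap 25.9
scene 45 mid [-20.8  31.6] ext [31. 51. 15.] zmax 0.062
t 20.55 rack mm [-25.3  34.5] z 10.5 toolx yaw rack deg 0.02 F [-0.9  0.2 -0.6] gap 25.7
```

View pics/m13.png

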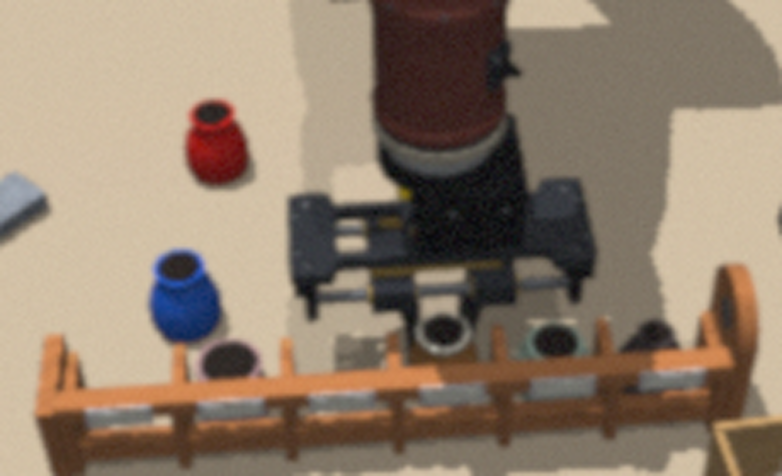

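The pot is in gap 3, lip at (330,278). The remaining 11 mm goes slowly, watching the force.

```bash

python3 -m creep '[[0.002,0,0,0,0,0,0.7],[0.002,0,0,0,0,0,0.7],[0.002,0,0,0,0,0,0.7],[0.001,0,0,0,0,0,0.7],[0,0,0,0,0,0,0.7]]' >/dev/null; python3 rk.py
python3 -m creep '[[0.001,0,0,0,0,0,0.7],[0.001,0,0,0,0,0,0.7],[0,0,0,0,0,0,0.7],[0,0,0,0,0,0,0.7],[0,0,0,0,0,0,0.7]]' >/dev/null; python3 rk.py
```

```text
t 21.05 rack mm [-18.4  34.5] z 10.4 toolx yaw rack deg 0.02 F [-0.6 -0.1  0.7] gap 26.3
t 21.55 rack mm [-16.5  34.5] z 10.4 toolx yaw rack deg 0.02 F [-1.7  0.9  0.3] gap 26.0
```

```bash

python3 -m creep '[[0.001,0,0,0,0,0,0.7],[0.0005,0,0,0,0,0,0.7],[0,0,0,0,0,0,0.7],[0,0,0,0,0,0,0.7],[0,0,0,0,0,0,0.7]]' >/dev/null; python3 rk.py
python3 -m creep '[[0.0005,0,0,0,0,0,0.7],[0.0005,0,0,0,0,0,0.7],[0,0,0,0,0,0,0.7],[0,0,0,0,0,0,0.7],[0,0,0,0,0,0,0.7]]' >/dev/null; python3 rk.py
```

```text
t 22.05 rack mm [-15.1  34.5] z 10.4 toolx yaw rack deg 0.02 F [-1.2 -0.7  1.1] gap 26.5
t 22.55 rack mm [-14.1  34.5] z 10.4 toolx yaw rack deg 0.02 F [-1.1  0.1  0.8] gap 26.3
```

```bash

python3 -m creep '[[0.0005,0,0,0,0,0,0.7],[0.0005,0,0,0,0,0,0.7],[0,0,0,0,0,0,0.7],[0,0,0,0,0,0,0.7],[0,0,0,0,0,0,0.7]]' >/dev/null; python3 rk.py
python3 -m creep '[[0.0005,0,0,0,0,0,0.7],[0.0005,0,0,0,0,0,0.7],[0,0,0,0,0,0,0.7],[0,0,0,0,0,0,0.7],[0,0,0,0,0,0,0.7]]' >/dev/null; python3 pot.py 14
```

```text
t 23.05 rack mm [-13.1  34.5] z 10.3 toolx yaw rack deg 0.02 F [-2.   0.3  0.2] gap 25.9
t 23.65 rack mm [-12.1  34.5] z 10.3 toolx yaw rack deg 0.02 F [ 0.1 -0.1  0.4] gap 26.2
```

View pics/m14.png

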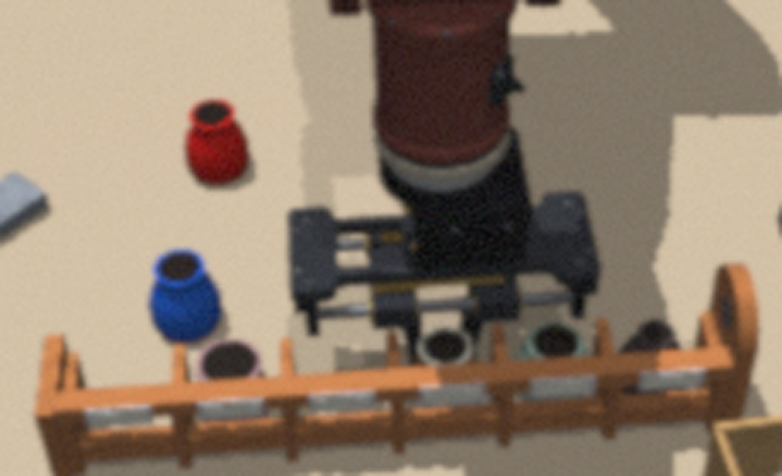

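```bash
cat > pot2.py <<'E'
from h import *
from rk import *
import sys
for f in sys.argv[1:]:
    k=np.load(f);P=cloud(k);r=P[...,:2]-O;q=np.stack([r@X,r@Y,P[...,2]],-1)
    hsv=cv2.cvtColor(k['pixels'],cv2.COLOR_RGB2HSV)
    m=(q[...,2]>.046)&(q[...,2]<.060)&(q[...,0]>-.02)&(q[...,0]<.041)&(q[...,1]>.01)&(q[...,1]<.058)&(hsv[...,1]<110)
    w=q[m]; print(f,len(w),w.min(0).round(4),w.max(0).round(4),'mid',((w.min(0)+w.max(0))/2).round(4)) if len(w) else print(f,0)
show()
E
python3 pot2.py pics/s14.npz pics/t14.npz
```

```text
pics/s14.npz 188 [-0.0112  0.0116  0.046 ] [0.0332 0.0564 0.0599] mid [0.011  0.034  0.0529]
pics/t14.npz 0
t 23.65 rack mm [-12.1  34.5] z 10.3 toolx yaw rack deg 0.02 F [ 0.1 -0.1  0.4] gap 26.2
```

The far lip edge is at rack x = 33 mm, so the pot centre is at about 15–16 mm. A couple of mm remain, pushed until the force rises.

```bash

python3 -m creep '[[0.0005,0,0,0,0,0,0.7],[0.0005,0,0,0,0,0,0.7],[0,0,0,0,0,0,0.7],[0,0,0,0,0,0,0.7],[0,0,0,0,0,0,0.7]]' >/dev/null; python3 rk.py
python3 -m creep '[[0.0005,0,0,0,0,0,0.7],[0.0005,0,0,0,0,0,0.7],[0,0,0,0,0,0,0.7],[0,0,0,0,0,0,0.7],[0,0,0,0,0,0,0.7]]' >/dev/null; python3 rk.py
```

```text
t 24.15 rack mm [-11.4  34.5] z 10.3 toolx yaw rack deg 0.02 F [-3.7  1.   1.9] gap 26.1
t 24.65 rack mm [-11.1  34.5] z 10.1 toolx yaw rack deg 0.03 F [-5.8  0.9  3.4] gap 26.0
```

Force climbs to ~6 N as forward motion stalls, so the pot is on the bar. I back straight off and look.

```bash

python3 -m creep '[[-0.002,0,0,0,0,0,0.7],[-0.005,0,0,0,0,0,0.7],[-0.01,0,0,0,0,0,0.7],[-0.02,0,0,0,0,0,0.7],[-0.02,0,0,0,0,0,0.7]]' >/dev/null
python3 -m creep '[[0,0,-0.04,0,0,0,0.7],[0,0,-0.04,0,0,0,0.7],[0,0,-0.04,0,0,0,0.7],[-0.04,0,-0.02,0,0,0,0.7],[-0.04,0,0,0,0,0,0.7]]' >/dev/null
python3 -m creep '[[-0.03,0.035,0,0,0,0,0.7],[-0.03,0.035,0,0,0,0,0.7],[-0.02,0.045,0,0,0,0,0.7],[0,0.045,0,0,0,0,0.7],[0,0.045,0,0,0,0,0.7]]' >/dev/null
python3 -m creep '[[0,0.045,0,0,0,0,0.7],[0,0.045,0,0,0,0,0.7],[0,0.045,0,0,0,0,0.7],[0,0.045,0,0,0,0,0.7],[0,0,0,0,0,0,0.7]]' >/dev/null
python3 pot.py 15; python3 pot2.py pics/s15.npz pics/t15.npz
python3 -c "
from h import *
c=np.load('pics/t15.npz')['pixels'];cv2.imwrite('pics/t15c.png',cv2.resize(c[140:320,225:440,::-1],None,fx=3.3,fy=3.3,interpolation=cv2.INTER_CUBIC))"
```

```text
t 26.75 rack mm [-227.7 -350.8] z 149.9 toolx yaw rack deg -0.11 F [-0.  -0.9  0.3] gap 26.3
pics/s15.npz 148 [0.0002 0.0165 0.0464] [0.0336 0.0497 0.059 ] mid [0.0169 0.0331 0.0527]
pics/t15.npz 168 [-0.0001  0.0169  0.0463] [0.0345 0.0496 0.06  ] mid [0.0172 0.0332 0.0531]
t 26.75 rack mm [-227.7 -350.8] z 149.9 toolx yaw rack deg -0.11 F [-0.  -0.9  0.3] gap 26.3
```

View pics/m15.png

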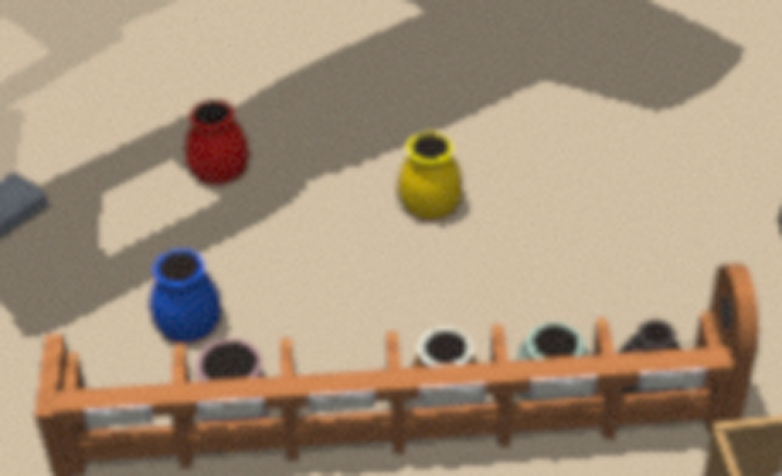

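View pics/t15c.png

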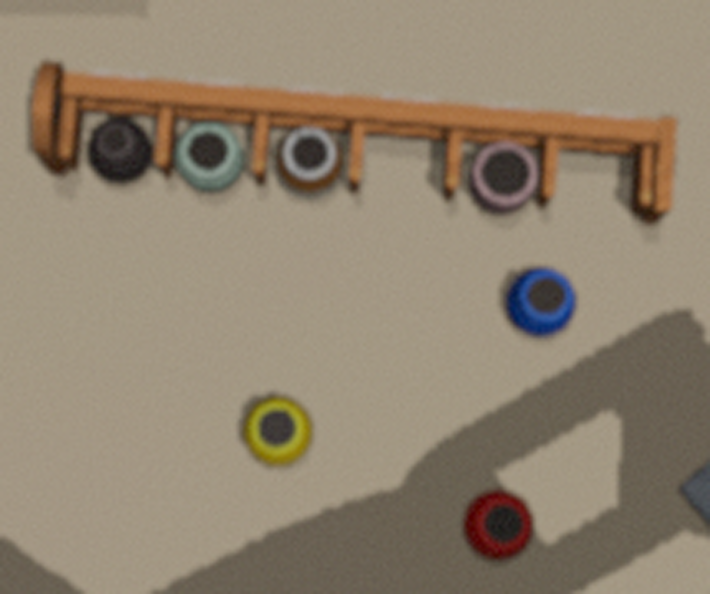

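Both views put the pot at rack (17, 33) mm, upright in the third gap against the bar, lip at (319,186) in the top picture. The jars and the blue, yellow and red pots are where they were. Handing in.

```bash
python3 -c "
from cell import close_job
print(close_job())"
```

```text
the job is handed in; nothing more can be done
None
```

The pot now stands upright in the third gap, against the back bar, and the job is handed in. No verdict was reported.

- **Rail:** The tall end is at the robot's left, and its first two gaps hold jars. I put the closed fingertips on the rail over gap 1, about 26 mm from the tall end board. I ran them over gap 2 to the middle of gap 3 with 6–10 N on the rail, then lifted straight off.
- **Pot:** I slid it upright along the counter with the two fingertips held slightly apart, first diagonally to the front of gap 3, then straight in. I stopped when the force rose to about 6 N and forward motion stalled.
- **Last checks:** Both cameras put the pot at rack x = 17 mm, y = 33 mm, where the target is 17 and 34. The blue, yellow and red pots and the three jars look unmoved. I did not measure the bell, spray bottle, brush or tape again. The gripper is clear, with about 0 N on it, and the clock stood at about 27 s.
- **One disagreement:** By contact and depth images the fingertips were only about 3 mm below the reported TCP height, not the stated 25 mm. I set working heights by contact instead.

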